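Step the stone-box carriage one hole towards the bench pin and hold its lock pin home

TASK

First press the stone box's open lid down until its spring catch snaps and holds it shut. Then pull up the lock plunger on the carriage that carries the box, slide the carriage along its rail to the very next hole on the side where the notched wooden bench pin stands, and push the plunger down fully home there. The plunger's worn spring lets it ride up again, so finish while still holding the knob pressed down, pin home; leave the other things on the bench where they lie.

Things in the scene. Friction and masses are not known exactly. Their poses are not given: they have to be found in the camera images.
- rail: straight steel bar, 300 mm long (along its own y axis), 30 wide, 16 thick, top face 48 mm above the bench, on two dark fixed feet (60 x 26 mm, 137 mm either side of the middle). Origin on the bench under the bar's middle; x across the bar, away from the robot; z up. Five holes in its top, 10 mm long, 12 wide, 40 mm apart, at y = -80, -40, 0, 40, 80 mm. Place and yaw vary.
- carriage (a joint): slide of the carriage along the rail's +y axis (m): 0 at the middle hole, where it always starts; +-0.040 and +-0.080 at the other holes. Drags with about 2 N of friction and cannot turn; the pin in a hole locks it (1 mm play each way).
- tube_top (a point): top middle of the carriage's short aluminium tube section round the bar, 56 mm above the bench: 56 mm along the bar, 42 across; at rail x = 0. The wooden stone box is fixed to the tube and moves with it.
- box_floor (a point): middle of the stone box's underside, 18 mm above the bench. The box is 70 mm in x, 92 in y, 34 high, at rail x = -36 to -106 mm (robot side of the bar), centred on the plunger in y; it holds some small stone settings, fixed.
- plunger (a joint): height of the lock plunger (m), sliding straight up and down on the carriage: 0 = pin fully home, 0.024 = top stop. Its worn spring (600 N/m) rests at 0.005: still locked but 5 mm proud; 3 N more presses it home, lifting takes 0.6 N per mm. The round-ended pin, 8 mm wide, is clear of the hole above 0.014; let down off a hole it rides on the bar; up to 2 mm off it finds the hole.
- knob_mid (a point): middle of the plunger's black round knob, 26 mm diameter, 24 mm tall (12 mm above and below this point), axis upright, does not turn; 81 mm above the bench when home, 86 at rest; at rail x = 0. Under it a dark bushing on the tube, 20 mm wide, 26 at its foot, top 68 mm above the bench; the knob's underside is 1 mm above that when home.
- lid (a joint): opening angle of the stone box's dark wooden lid (rad): 0 = shut, starts open at 0.5 to 0.95. Hinged at the bar's side; the free edge, towards the robot, swings up. It stays where left, but springs up from nearly shut unless caught. A steel spring catch at the middle of the box's robot side snaps over the lid's brass nose at about 0.07 (about 5 N near the free edge) and holds it under 0.02.
- lid_press (a point): point on the lid's upper face, 55 mm from the hinge line and 18 mm in from the tip of its nose, middle of its width: where to press. 57 mm above the bench with the lid shut. The lid is 66 mm by 90 mm along y, 5 thick.
- lid_hinge (a point): on the lid's hinge line, middle of its width, at rail x = -38 mm, 54 mm above the bench; the line runs along the rail's y.
- bench_pin: wooden bench pin fixed to the bench just past one end of the rail (about 210 mm from the rail's middle; either end): a block 34 mm high, 60 wide, about 140 long overall, with a notch between two prongs that point towards the robot and a dark steel strap. Origin under its middle. It marks the direction in which the carriage must go.
- round_block: round steel block fixed to the bench past the other end of the rail, 72 mm diameter, 30 mm high, origin under its middle.
- loupe: folding loupe lying shut, steel, about 61 x 28 x 22 mm high; origin under its round lens barrel, its x axis towards the square shell. Loose; not to be disturbed.
- tweezers: steel tweezers lying flat, about 130 x 18 x 7 mm; origin under the middle. Loose; not to be disturbed.
- brass_bar: offcut of square brass bar, 60 x 10 x 10 mm, lying; origin under the middle. Loose; not to be disturbed.
- dish: small clear plastic dish, 64 mm wide, 16 mm high; origin under the middle. Loose; not to be disturbed.
- ring_cone: turned wooden ring cone standing upright, foot 44 mm wide, 60 mm high; origin under the foot. Loose; not to be disturbed.
- graver: graver with a wooden handle, 140 mm long, lying on the bench; origin under it, x along it. Loose; not to be disturbed.
- mallet: small hammer, 220 mm long, lying on the bench; origin under it, x along it. Loose; not to be disturbed.
Things that resemble listed ones, but are neither listed nor needed, are in the scene too. There is more than one size of the bench_pin; the job needs the largest.

How it is judged:
By the outcome, as a careful person would: the job done as asked, in the order asked, and still so for the second after the job is handed in, while the arm keeps its last pose, push and grip.
It also fails if it takes over 38 s, if anything falls off the work surface, if the arm or the gripper's body presses on something with over 40 N, if the wrist force passes 120 N, or if a joint passes its speed limit or range.

ROBOT

A 6-joint arm with a two-finger parallel gripper is mounted at the origin on the work surface. World frame = base frame: x ahead of the robot, y to its left, z up, the work surface at z = 0. Lengths are in m, angles in rad, forces in N, time in s.
With the tool pointing down it reaches from about 0.225 to 0.875 m from the base axis. Payload 3.4 kg.
Tool frame: the origin (TCP) lies at the very end of the fingers, on their centre line; the grasp point (between the pads) lies 19 mm behind it; z points along the fingers, y is the line along which they close (so a half turn about z gives the same grasp; the last joint's range is limited). The gripper opens to 85 mm and grips with 20 to 120 N. Pads are 22 mm wide; open, the fingers measure 114 mm over their backs; the gripper's body (76 mm by 85 mm) begins 54 mm behind the grasp point. The pads swing forward as they close: fully open they stand 13 mm farther back than shut.
Start: joints at [-1.323, 0.276, 1.505, -0, 1.361, -0.121], TCP at [0.207, -0.536, 0.231] pointing down, gripper open.
Joint ranges: [-2.89, 2.89], [-0.75, 2.08], [0.22, 2.7], [-1.18, 4.32], [0.11, 2.71], [-2.7, 2.7]. Speed limits (rad/s): [2.57, 2.57, 3.14, 3.14, 3.14, 3.14].

INTERFACE

Orientations are given as a unit quaternion [w, x, y, z].
In Python, from rig import manip, eyes gives the robot as it stands.
- The arm moves only by the tool servo_tool, never from a script. Its argument "series" is text: rows parted by semicolons, each of 7 numbers parted by spaces: the shift along the tool's x, y, z in m, then the turn, a rotation vector about the tool's x, y, z in degrees, then the closure, from 0 (fully open) to 1 (shut). In form: dx dy dz ax ay az fingers; .... A call has 1 to 5 rows; each row is the pose to reach, as a shift and turn from the pose commanded when the call began, along the tool's axes at that moment; what a row does not reach only later rows make up. A row lasts 1/10 s, in which the tool goes at most 50 mm and 8.59 degrees, less where a joint would pass 70% of its speed; a pose out of reach is approached as far as the arm can. A call with a gripper value outside its range is refused whole. The fingers move at their own pace and stop on an object; "squeeze" is the grip in N (left out, the last holds). Time passes only in rows, so rows that repeat a pose let the fingers close. It gives the time, the measured TCP pose, the force, the opening and the grip force at its end, in the units of the state.
- manip.get_state(): the state, without advancing time (a new reading comes with each control period).
- eyes.get_image(name): name is "scene" or "top" or "wrist"; returns the picture (420x560x3 uint8, red, green, blue); there is no depth.
- eyes.camera_info(name): a dict with "fx", "fy", "cx", "cy" (pixels), "dist" ([k1, k2, p1, p2, k3] as OpenCV has them; the pictures are not rectified), "eye" and "orientation" of the camera in the world. Camera axes: x right, y down, z forward; pixel columns grow to the right and rows downward; lengths in m; the calibration is good to about 2 mm. A picture is of the moment at which its call begins: read the wrist's pose just before it. camera_info takes no time and is no camera call; for the wrist camera it gives the pose at the moment of the call.
- manip.sign_off(): hands the job in; it is judged then, once.
The state is a dict: "clock": time; "qpos": joint angles; "qd": joint speeds; "effort": joint torques, N m; "position": TCP position; "ee_rot": TCP orientation; "contact_force": force on the tool from outside, world axes, zero at the start; "moment": the same for the moment, N m; "width": finger opening in m; "gripper_force": force on a finger pad.
Only numpy, scipy, OpenCV 4.12 (cv2) and the standard library are available. Lean on these libraries where they do the work, as an engineer would, in place of code of your own. Each camera call takes 0.05 s, during which the arm holds its last target. There are 200 camera calls.

## Working session

There is one attempt and no reset: what is moved stays moved. The work goes in short steps, Python scripts to look and compute and a tool call to move; the robot and the scene stay as the last step left them, time stands still between calls to the robot, and variables do not carry over. Pictures are saved under pics/ and viewed, at most 10 in all, crops included, and the job is handed in when it is done.

Besides the shell and the picture viewer there is one more tool, called after "Call:" in YAML: its name, and indented under it one key for each argument. servo_tool: Moves the arm, as the interface text tells. Its arguments: {"type":"object","properties":{"series":{"type":"string"},"squeeze":{"type":"number"}},"required":["series"]}

```bash
ls; mkdir -p pics; python3 - <<'E'
from rig import manip, eyes
import cv2,json
s=manip.get_state();print(s)
for n in ("scene","top"):
    print(n,eyes.camera_info(n)); cv2.imwrite(f"pics/{n}0.png",eyes.get_image(n)[:,:,::-1])
print(eyes.camera_info("wrist"))
E
```

```text
pics
{'clock': 0.0, 'qpos': array([-1.32301050e+00,  2.76571420e-01,  1.50616639e+00, -1.06860588e-05,
        1.36069857e+00, -1.21024475e-01]), 'qd': array([-2.17857947e-04,  7.78873503e-04, -5.73361170e-05, -4.12982170e-04,
       -6.26760224e-04,  1.26789649e-04]), 'effort': array([ 3.92644142e-04, -4.16775441e+01, -2.45806861e+01, -3.31304191e-04,
        1.08830718e-02, -5.76579467e-06]), 'position': array([ 0.20713388, -0.53580868,  0.23043991]), 'ee_rot': array([-9.19680157e-04,  9.83044875e-01,  1.83362823e-01, -6.36031471e-05]), 'contact_force': array([-0.02504868,  0.76265613, -0.18997211]), 'moment': array([-0.02996724,  0.0314868 ,  0.01935819]), 'gripper_force': 0.0, 'width': 0.08523797957505566}
scene {'fx': 435.56157411407264, 'fy': 435.56157411407264, 'cx': 278.7026955445483, 'cy': 202.82898442163983, 'dist': array([-0.06991567,  0.        ,  0.        ,  0.        ,  0.        ]), 'eye': array([1.2585941 , 0.69105044, 0.67519126]), 'orientation': array([-0.19372213,  0.32890244,  0.80725075, -0.45015681])}
top {'fx': 501.21916920774385, 'fy': 501.21916920774385, 'cx': 282.42419018564095, 'cy': 212.39013312151224, 'dist': array([-0.18296514,  0.        ,  0.        ,  0.        ,  0.        ]), 'eye': array([0.28793623, 0.01363314, 1.40798726]), 'orientation': array([-0.0797303 ,  0.72927679, -0.67590355,  0.07037637])}
{'fx': 300.04208866855356, 'fy': 300.04208866855356, 'cx': 276.78796454077536, 'cy': 208.2253226508357, 'dist': array([-0.00186595,  0.        ,  0.        ,  0.        ,  0.        ]), 'eye': array([ 0.28517619, -0.50557679,  0.3731199 ]), 'orientation': array([ 0.13630189,  0.81338363, -0.55758671, -0.09447707])}
```

View pics/top0.png

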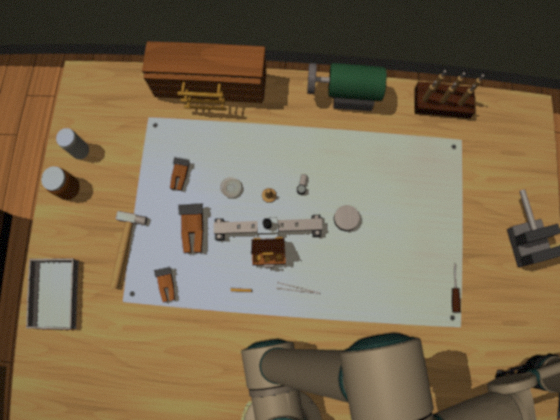

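View pics/scene0.png

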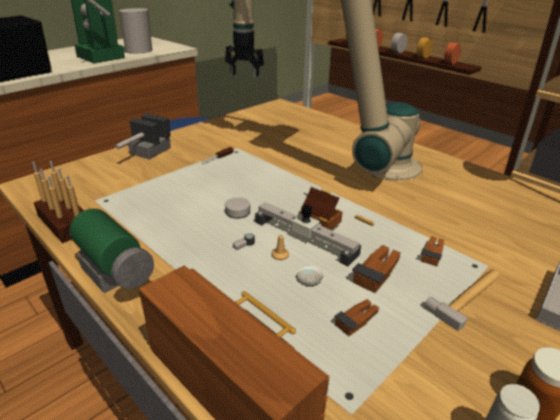

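The top view shows the rail from about (220,230) to (318,226), with the knob at (267,223). The largest bench pin is at (192,229), the left or +y end, and the round block is at (346,217). The lid is open on the robot side at (267,250). I'll enlarge crops next.

```bash
python3 - <<'E'
import cv2,numpy as np
t=cv2.imread("pics/top0.png")[195:285,205:335]; s=cv2.imread("pics/scene0.png")[180:270,245:375]
a=cv2.resize(t,None,fx=6,fy=6,interpolation=cv2.INTER_CUBIC);b=cv2.resize(s,None,fx=6,fy=6,interpolation=cv2.INTER_CUBIC)
cv2.imwrite("pics/tc.png",a);cv2.imwrite("pics/sc.png",b)
E
```

```text
(no output)
```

View pics/tc.png

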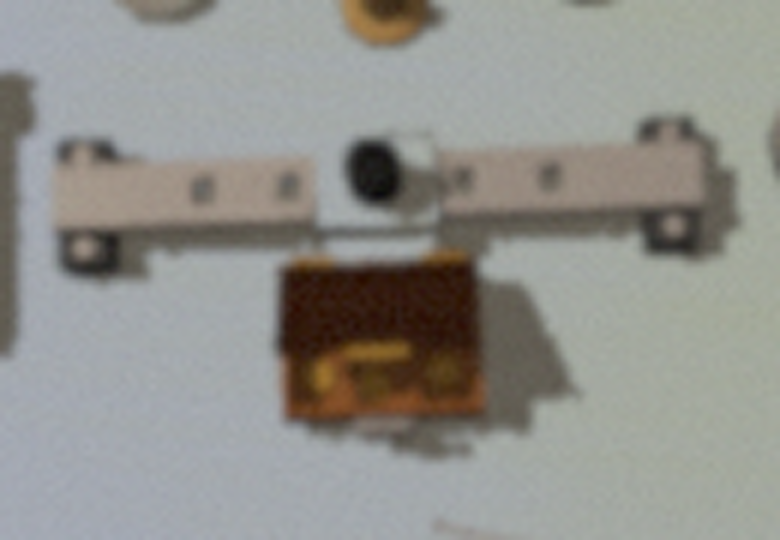

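View pics/sc.png

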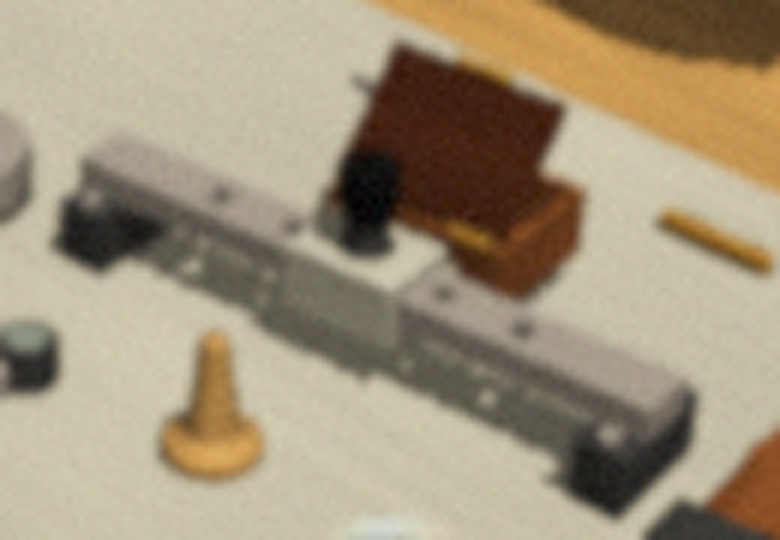

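Top crop: holes at (203,190), (289,185), (461,180) and (549,176), knob at (374,172), lid nose at (376,352). Scene crop: holes at (522,328), (443,292), (292,226) and (223,192), knob middle at about (371,192), nose at (487,70).

```bash
cat > h.py <<'E'
import numpy as np,cv2
from scipy.spatial.transform import Rotation as R
from rig import manip,eyes
def rot(q): return R.from_quat(np.r_[q[1:],q[0]])
def ray(ci,uv):
    K=np.array([[ci['fx'],0,ci['cx']],[0,ci['fy'],ci['cy']],[0,0,1]])
    p=cv2.undistortPoints(np.array([[uv]],float),K,ci['dist'])[0,0]
    d=rot(ci['orientation']).apply([p[0],p[1],1]); return np.array(ci['eye']),d/np.linalg.norm(d)
def atz(ci,uv,z):
    e,d=ray(ci,uv); return e+d*(z-e[2])/d[2]
def tri(*rs):
    A=sum(np.eye(3)-np.outer(d,d) for e,d in rs);b=sum((np.eye(3)-np.outer(d,d))@e for e,d in rs)
    p=np.linalg.solve(A,b);return p,[np.linalg.norm(np.cross(d,p-e))for e,d in rs]
E
python3 - <<'E'
from h import *
np.set_printoptions(precision=4,suppress=True)
T,S=eyes.camera_info("top"),eyes.camera_info("scene")
t=lambda u,v:(205+(u+.5)/6-.5,195+(v+.5)/6-.5)
s=lambda u,v:(245+(u+.5)/6-.5,180+(v+.5)/6-.5)
P=[]
for n,a,b in [("h80",(203,190),(522,328)),("h40",(289,185),(443,292)),("h-40",(461,180),(292,226)),("h-80",(549,176),(223,192)),("knob",(374,172),(371,192)),("nose",(376,352),(487,70))]:
    p,r=tri(ray(T,t(*a)),ray(S,s(*b)));print(n,p,r,atz(T,t(*a),.048),atz(S,s(*b),.048));P.append(p)
d=P[0]-P[3];print("yaw",np.degrees(np.arctan2(-d[0],d[1])),"mid",np.mean(P[:4],0))
print("knobtop T z.098",atz(T,t(374,172),.094), "S z.086",atz(S,s(371,192),.086))
E
```

```text
h80 [0.5323 0.1623 0.0461] [np.float64(0.0008575922430725825), np.float64(0.0008575922430726643)] [0.5325 0.1614 0.048 ] [0.5341 0.1646 0.048 ]
h40 [0.5374 0.123  0.047 ] [np.float64(0.0010781464881518725), np.float64(0.00107814648815178)] [0.5378 0.122  0.048 ] [0.5379 0.1248 0.048 ]
h-40 [0.5461 0.0437 0.0466] [np.float64(0.0005959997444188284), np.float64(0.0005959997444189423)] [0.5462 0.0432 0.048 ] [0.5474 0.0457 0.048 ]
h-80 [0.5502 0.004  0.0479] [np.float64(0.001361627575274183), np.float64(0.0013616275752742649)] [0.5511 0.003  0.048 ] [0.5497 0.0053 0.048 ]
knob [0.5403 0.0826 0.0798] [np.float64(0.0009115689104672102), np.float64(0.0009115689104672384)] [0.5469 0.0835 0.048 ] [0.5014 0.0509 0.048 ]
nose [0.456 0.074 0.103] [np.float64(0.0010468364623268168), np.float64(0.001046836462326783)] [0.4637 0.0757 0.048 ] [0.3783 0.0157 0.048 ]
yaw 6.449130329038308 mid [0.5415 0.0833 0.0469]
knobtop T z.098 [0.5381 0.0811 0.094 ] S z.086 [0.5473 0.0897 0.086 ]
```

```bash
cat >> h.py <<'E'
YAW=np.radians(6.45);MID=np.array([.5415,.0833])
def rail(x,y,z): # rail mm -> world m
    c,s=np.cos(YAW),np.sin(YAW);return np.r_[MID+np.array([c*x-s*y,s*x+c*y])/1e3,z/1e3]
def go(w,yaw=None):
    s=manip.get_state();q=rot(s['ee_rot'])
    tgt=R.from_euler('z',YAW if yaw is None else yaw)*R.from_euler('x',np.pi)
    print("shift mm",np.round(q.inv().apply(w-s['position'])*1e3,1),"turn",np.round(np.degrees((q.inv()*tgt).as_rotvec()),2))
E
python3 -c "
from h import *
go(rail(-80,0,200))"
```

```text
shift mm [ 457.7 -477.3   31.4] turn [-0.1   0.   14.68]
```

Call:
servo_tool:
  series: "0.034 -0.035 0 0 0 0 1; 0.068 -0.071 0 0 0 0 1; 0.102 -0.106 0 0 0 0 1; 0.136 -0.142 0 0 0 0 1; 0.170 -0.177 0 0 0 0 1"
  squeeze: 40

```text
clock: 0.6
position: [0.3022, -0.3078, 0.2309]
ee_rot: [-0.0, 0.983, 0.183, 0.0]
contact_force: [0.8, -0.2, -0.5]
width: 0.0123
gripper_force: 0.0
```

Call:
servo_tool:
  series: "0.034 -0.035 0 0 0 0 1; 0.068 -0.071 0 0 0 0 1; 0.102 -0.106 0 0 0 0 1; 0.136 -0.142 0 0 0 0 1; 0.170 -0.177 0 0 0 0 1"

```text
clock: 1.1
position: [0.3968, -0.0816, 0.2312]
ee_rot: [0.0, 0.983, 0.183, 0.0]
contact_force: [0.5, -1.3, 0.5]
width: -0.0001
gripper_force: 0.0
```

Call:
servo_tool:
  series: "0.034 -0.035 0.010 0 0 4 1; 0.068 -0.071 0.020 0 0 8 1; 0.102 -0.106 0.031 0 0 12 1; 0.118 -0.123 0.031 0 0 14.7 1; 0.118 -0.123 0.031 0 0 14.7 1"

```text
clock: 1.6
position: [0.4631, 0.0765, 0.1994]
ee_rot: [-0.001, 0.998, 0.058, -0.0]
contact_force: [-1.0, -0.7, 0.7]
width: 0.0001
gripper_force: 0.0
```

```bash
python3 - <<'E'
from h import *
go(rail(-80,0,200))
s=manip.get_state();print(s['clock'],s['position'],s['qpos'],s['qd'],s['contact_force'])
ci=eyes.camera_info("wrist");np.save("w1.npy",ci,allow_pickle=True)
im=eyes.get_image("wrist")[:,:,::-1];cv2.imwrite("pics/w1.png",im)
E
```

```text
shift mm [-1.3  2.  -0.6] turn [-0.06  0.05  0.22]
1.6 [0.46309684 0.07646555 0.19944883] [1.44573226e-02 1.38882594e-01 1.76956548e+00 1.05414535e-03
 1.23405947e+00 1.46850345e+00] [-0.05811625 -0.02624639  0.02293761 -0.04829953  0.0212469  -0.06807443] [-1.02944471 -0.74366777  0.6684183 ]
```

View pics/w1.png

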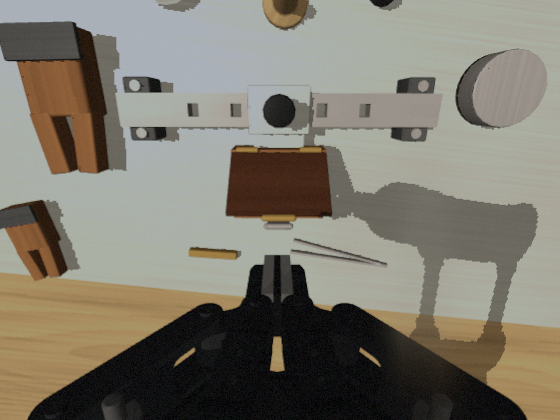

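Wrist view: holes at (193,110), (236,110), (322,110) and (365,110), knob top centred at (279,111), lid nose at (279,217), lid free corners at (227,215) and (331,215). The fingers show at (278,265).

```bash
python3 - <<'E'
from h import *
np.set_printoptions(precision=4,suppress=True)
ci=np.load("w1.npy",allow_pickle=True).item()
H=[atz(ci,p,.047) for p in [(193,110),(236,110),(322,110),(365,110)]];print(H)
d=H[0]-H[3];print("yaw",np.degrees(np.arctan2(-d[0],d[1])),np.mean(H,0),np.linalg.norm(d))
print("knobtop",atz(ci,(279,111),.098))
T=eyes.camera_info("top");S=eyes.camera_info("scene")
t=lambda u,v:(205+(u+.5)/6-.5,195+(v+.5)/6-.5)
s=lambda u,v:(245+(u+.5)/6-.5,180+(v+.5)/6-.5)
print("knob top-face W+S",tri(ray(ci,(279,111)),ray(S,s(372,160))))
print("nose",tri(ray(ci,(279,217)),ray(S,s(487,70)),ray(T,t(376,352))))
E
```

```text
[array([0.5319, 0.1637, 0.047 ]), array([0.5366, 0.1238, 0.047 ]), array([0.5459, 0.044 , 0.047 ]), array([0.5506, 0.0041, 0.047 ])]
yaw 6.664368325234726 [0.5413 0.0839 0.047 ] 0.16076906692755752
knobtop [0.5414 0.0842 0.098 ]
knob top-face W+S (array([0.5414, 0.0842, 0.0968]), [np.float64(5.7989913466633654e-08), np.float64(5.7989913447040994e-08)])
nose (array([0.4561, 0.074 , 0.103 ]), [np.float64(9.298703783574891e-05), np.float64(0.001065689275562696), np.float64(0.0010305612192469504)])
```

```bash
sed -i 's/^YAW=.*/YAW=np.radians(6.6);MID=np.array([.5413,.0840])/' h.py; python3 -c "
from h import *
go(rail(-65,0,103))"
```

```text
shift mm [14.6 -0.2 96.6] turn [0.02 0.09 0.05]
```

Call:
servo_tool:
  series: "0.0146 0 0.040 0 0 0 1; 0.0146 0 0.075 0 0 0 1; 0.0146 0 0.0966 0 0 0 1; 0.0146 0 0.0966 0 0 0 1"

```text
clock: 2.05
position: [0.4739, 0.0738, 0.101]
ee_rot: [0.0, 0.998, 0.056, -0.004]
contact_force: [-0.7, 0.2, -0.6]
width: 0.0001
gripper_force: 0.0
```

Call:
servo_tool:
  series: "-0.003 0 0.007 0 0 0 1; -0.006 0 0.014 0 0 0 1; -0.010 0 0.021 0 0 0 1; -0.014 0 0.028 0 0 0 1; -0.017 0 0.035 0 0 0 1"

```text
clock: 2.55
position: [0.4603, 0.0733, 0.0687]
ee_rot: [0.0, 0.998, 0.056, 0.001]
contact_force: [0.8, -0.3, -0.1]
width: -0.0003
gripper_force: 0.5
```

Call:
servo_tool:
  series: "-0.001 0 0.003 0 0 0 1; -0.002 0 0.006 0 0 0 1; -0.003 0 0.009 0 0 0 1; -0.003 0 0.010 0 0 0 1; -0.003 0 0.010 0 0 0 1"

```text
clock: 3.05
position: [0.4573, 0.0731, 0.0586]
ee_rot: [0.0, 0.998, 0.056, 0.0]
contact_force: [0.9, 0.0, 1.1]
width: -0.0002
gripper_force: 0.3
```

```bash
python3 -c "
from h import *
s=manip.get_state();print(s['clock'],s['position'],s['contact_force'],s['moment'])"
```

```text
3.05 [0.45726314 0.07311155 0.05857347] [0.87165096 0.03842719 1.14568725] [-0.01305614 -0.06018905  0.00301   ]
```

Call:
servo_tool:
  series: "-0.001 0 0.001 0 0 0 1; -0.002 0 0.002 0 0 0 1; -0.002 0 0.002 0 0 0 1"

```text
clock: 3.35
position: [0.4556, 0.0729, 0.0569]
ee_rot: [0.0, 0.998, 0.056, 0.001]
contact_force: [1.5, 0.5, 3.2]
width: 0.0004
gripper_force: 1.4
```

Call:
servo_tool:
  series: "0 0 0.0007 0 0 0 1; 0 0 0.0014 0 0 0 1; 0 0 0.0014 0 0 0 1"

```text
clock: 3.65
position: [0.4556, 0.0729, 0.0566]
ee_rot: [0.0, 0.998, 0.056, 0.001]
contact_force: [-1.4, 0.8, 12.2]
width: -0.0002
gripper_force: 6.4
```

Call:
servo_tool:
  series: "0 0 0.0008 0 0 0 1; 0 0 0.0014 0 0 0 1; 0 0 0.0014 0 0 0 1"

```text
clock: 3.95
position: [0.4556, 0.0729, 0.0562]
ee_rot: [0.0, 0.998, 0.056, 0.001]
contact_force: [-3.2, 0.1, 22.2]
width: -0.0001
gripper_force: 11.1
```

Call:
servo_tool:
  series: "0 0 -0.010 0 0 0 1; 0 0 -0.040 0 0 0 1; 0.000 0 -0.085 0 0 0 1; 0.0 0 -0.100 0 0 0 1"

```text
clock: 4.35
position: [0.4566, 0.0728, 0.1572]
ee_rot: [0.0, 0.998, 0.056, 0.002]
contact_force: [-0.4, -0.2, -0.7]
width: 0.0001
gripper_force: 0.0
```

```bash
python3 - <<'E'
from h import *
go(rail(0,0,150))
s=manip.get_state();print(s['clock'],s['position'],s['qpos'][5])
np.save("w2.npy",eyes.camera_info("wrist"),allow_pickle=True)
w=cv2.resize(eyes.get_image("wrist")[:300,100:480,::-1],None,fx=1.4,fy=1.4)
sc=cv2.resize(eyes.get_image("scene")[180:270,245:375,::-1],None,fx=2,fy=2,interpolation=cv2.INTER_CUBIC)
o=np.zeros((600,532,3),np.uint8);o[:420]=w;o[420:,:260]=sc;cv2.imwrite("pics/w2.png",o)
E
```

```text
shift mm [85.4 -1.6  7.6] turn [ 0.04 -0.27 -0.16]
4.35 [0.45663084 0.07284137 0.15715225] 1.4662143479992653
```

View pics/w2.png

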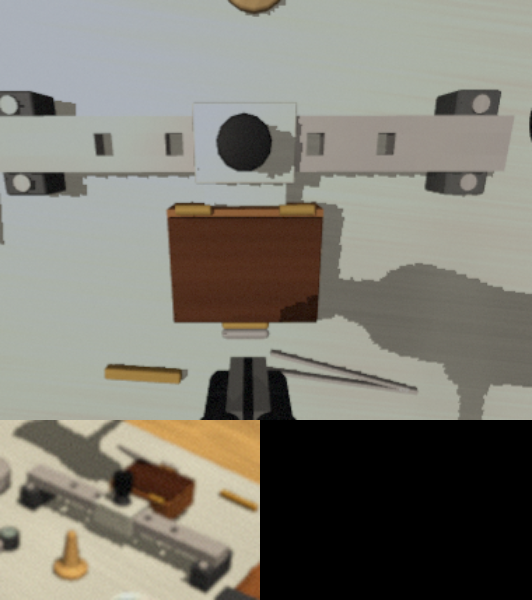

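The lid is down: its free edge is at (174–317, 322) with the nose at (245,327) under the catch at (245,333). The scene inset agrees. I'll check that numerically, along with the knob position at (244,142).

```bash
python3 - <<'E'
from h import *
ci=np.load("w2.npy",allow_pickle=True).item()
f=lambda u,v:((u+.5)/1.4-.5+100,(v+.5)/1.4-.5)
for z in (.055,.057,.062,.067):
    a,b,c,d=[atz(ci,f(*p),z) for p in((174,322),(317,322),(169,217),(322,217))]
    print(z,np.linalg.norm(a-b),np.linalg.norm(c-d),np.linalg.norm((a+b-c-d)/2))
k=atz(ci,f(244.5,142),.098);print(k)
go(np.r_[k[:2],.150])
E
```

```text
0.055 0.09040002972611533 0.0889530616110334 0.06612292308910313
0.057 0.08966250013488963 0.08822733712435983 0.06558345852715212
0.062 0.08781867615682533 0.08641302590767587 0.06423479712227464
0.067 0.08597485217876104 0.08459871469099192 0.06288613571739712
[0.54167705 0.08402875 0.098     ]
shift mm [85.9 -1.6  6.4] turn [ 0.04 -0.27 -0.16]
```

Call:
servo_tool:
  series: "0.040 -0.001 0 0 0 0 0.3; 0.0855 -0.0015 0 0 0 0 0.3; 0.0855 -0.0015 0 0 0 0 0.3; 0.0855 -0.0015 0.010 0 0 0 0.3; 0.0855 -0.0015 0.020 0 0 0 0.3"

```text
clock: 4.95
position: [0.5377, 0.0838, 0.1316]
ee_rot: [0.0, 0.998, 0.056, -0.002]
contact_force: [-0.4, -0.1, 0.5]
width: 0.0599
gripper_force: 0.0
```

```bash
python3 -c "
from h import *
print(manip.get_state()['position'])
go(np.array([.5415,.0841,.070]))"
```

```text
[0.5376711  0.08380417 0.13158535]
shift mm [ 4.1  0.2 61.6] turn [-0.01  0.25 -0.17]
```

Call:
servo_tool:
  series: "0.002 0 0.020 0 0 0 0.3; 0.002 0 0.040 0 0 0 0.3; 0.002 0 0.060 0 0 0 0.3; 0.002 0 0.060 0 0 0 0.3; 0.002 0 0.060 0 0 0 0.3"

```text
clock: 5.45
position: [0.5403, 0.084, 0.0732]
ee_rot: [0.0, 0.998, 0.056, -0.001]
contact_force: [0.1, 0.4, 0.1]
width: 0.0598
gripper_force: 0.0
```

```bash
python3 -c "
from h import *
s=manip.get_state();print(s['position'],s['contact_force'])
go(np.array([.5415,.0841,.070]))"
```

```text
[0.54033363 0.08400726 0.07319742] [0.13593267 0.44064019 0.14319706]
shift mm [1.2 0.  3.2] turn [-0.01  0.15 -0.17]
```

Call:
servo_tool:
  series: "0.001 0 0.003 0 0 0 0.3; 0.001 0 0.003 0 0 0 0.9; 0.001 0 0.003 0 0 0 0.9; 0.001 0 0.003 0 0 0 0.9; 0.001 0 0.003 0 0 0 0.9"
  squeeze: 60

```text
clock: 5.95
position: [0.5433, 0.0843, 0.0713]
ee_rot: [-0.0, 0.998, 0.056, 0.001]
contact_force: [-0.2, 0.3, -0.1]
width: 0.0234
gripper_force: 58.7
```

Call:
servo_tool:
  series: "0 0 0 0 0 0 0.9; 0 0 0 0 0 0 0.9"

```text
clock: 6.15
position: [0.5433, 0.0843, 0.0711]
ee_rot: [-0.0, 0.998, 0.056, 0.0]
contact_force: [0.9, 0.4, 0.1]
width: 0.0241
gripper_force: 58.7
```

Call:
servo_tool:
  series: "0 0 -0.005 0 0 0 0.9; 0 0 -0.010 0 0 0 0.9; 0 0 -0.014 0 0 0 0.9; 0 0 -0.014 0 0 0 0.9"

```text
clock: 6.55
position: [0.5432, 0.0843, 0.0849]
ee_rot: [0.0, 0.998, 0.056, 0.0]
contact_force: [3.1, 1.2, -7.9]
width: 0.0236
gripper_force: 59.2
```

Call:
servo_tool:
  series: "0 -0.010 0 0 0 0 0.9; 0 -0.020 0 0 0 0 0.9; 0 -0.030 0 0 0 0 0.9; 0 -0.040 0 0 0 0 0.9; 0 -0.040 0 0 0 0 0.9"

```text
clock: 7.05
position: [0.5384, 0.1263, 0.0848]
ee_rot: [-0.001, 0.998, 0.057, 0.0]
contact_force: [3.4, 2.6, -6.9]
width: 0.024
gripper_force: 59.6
```

Call:
servo_tool:
  series: "0 0 0 0 0 0 0.9; 0 0 0 0 0 0 0.9"

```text
clock: 7.25
position: [0.5385, 0.1247, 0.0849]
ee_rot: [-0.001, 0.998, 0.056, 0.0]
contact_force: [3.0, 2.9, -7.7]
width: 0.0238
gripper_force: 59.6
```

```bash
python3 - <<'E'
from h import *
s=manip.get_state();p=s['position'];print(p,s['contact_force'])
d=p[:2]-[.5432,.0843];print("along",d@[-np.sin(YAW),np.cos(YAW)],"across",d@[np.cos(YAW),np.sin(YAW)])
E
```

```text
[0.53853726 0.12474468 0.08489152] [ 3.04229918  2.88217146 -7.66789846]
along 0.04071256447635115 across 1.675770101108923e-05
```

Call:
servo_tool:
  series: "0 0.0005 0.005 0 0 0 0.9; 0 0.0005 0.010 0 0 0 0.9; 0 0.0005 0.014 0 0 0 0.9; 0 0.0005 0.014 0 0 0 0.9"

```text
clock: 7.65
position: [0.5388, 0.1234, 0.071]
ee_rot: [-0.0, 0.998, 0.056, 0.0]
contact_force: [1.9, 1.9, 0.8]
width: 0.0242
gripper_force: 60.4
```

Call:
servo_tool:
  series: "0 0 0.002 0 0 0 0.9; 0 0 0.004 0 0 0 0.9; 0 0 0.005 0 0 0 0.9; 0 0 0.005 0 0 0 0.9"

```text
clock: 8.05
position: [0.5388, 0.1234, 0.0677]
ee_rot: [0.0, 0.998, 0.056, 0.001]
contact_force: [-0.5, 1.4, 10.3]
width: 0.0239
gripper_force: 61.6
```

The push stopped 3.3 mm below rest at 10 N, so the fingertips are probably touching the flared bushing. I'll release and press on the knob's top with the fingers shut.

Call:
servo_tool:
  series: "0 0 -0.003 0 0 0 0.9; 0 0 -0.003 0 0 0 0.3; 0 0 -0.003 0 0 0 0.3; 0 0 -0.003 0 0 0 0.3; 0 0 -0.003 0 0 0 0.3"

```text
clock: 8.55
position: [0.5378, 0.1232, 0.0683]
ee_rot: [0.0, 0.998, 0.056, -0.001]
contact_force: [-0.3, -0.1, 0.6]
width: 0.06
gripper_force: 0.0
```

Call:
servo_tool:
  series: "0 0 -0.025 0 0 0 0.3; 0 0 -0.065 0 0 0 0.3; 0 0 -0.075 0 0 0 1; 0 0 -0.075 0 0 0 1; 0 0 -0.075 0 0 0 1"
  squeeze: 40

```text
clock: 9.05
position: [0.5376, 0.1233, 0.1429]
ee_rot: [0.0, 0.998, 0.056, -0.001]
contact_force: [-1.0, -0.1, -0.9]
width: 0.0164
gripper_force: 0.0
```

```bash
python3 - <<'E'
from h import *
s=manip.get_state();print(s['clock'],s['position'],s['contact_force'],s['width'])
np.save("w3.npy",eyes.camera_info("wrist"),allow_pickle=True)
w=cv2.resize(eyes.get_image("wrist")[100:380,80:480,::-1],None,fx=2,fy=2);
sc=cv2.resize(eyes.get_image("scene")[180:270,245:375,::-1],None,fx=6,fy=6,interpolation=cv2.INTER_CUBIC)
cv2.imwrite("pics/w3.png",w);cv2.imwrite("pics/s3.png",sc)
E
```

```text
9.05 [0.53762818 0.12334713 0.14289114] [-0.98270573 -0.14173837 -0.94005616] 0.016405116883600742
```

View pics/w3.png

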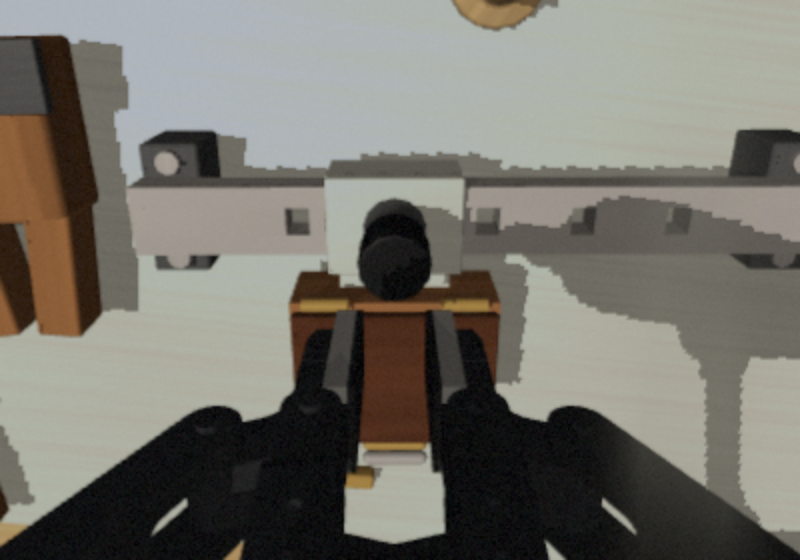

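View pics/s3.png

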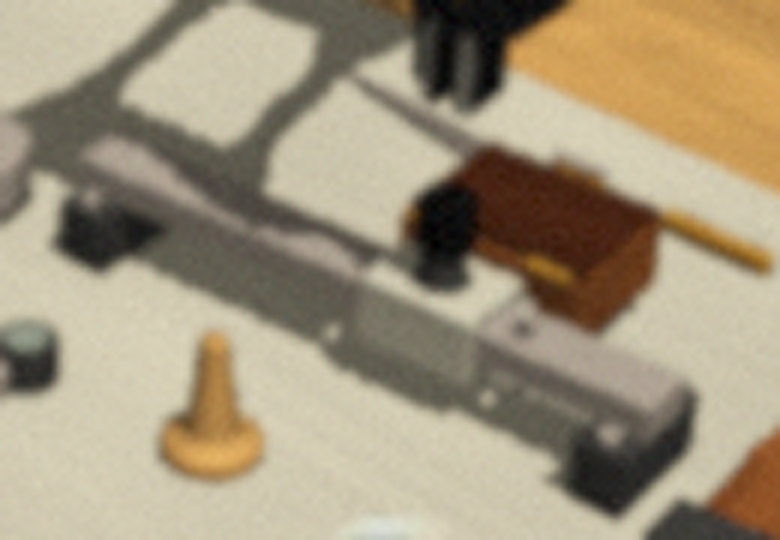

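The carriage now sits at the next hole, with only the outer +80 hole showing on the left at (297,221). The lid is still caught. The knob's top is centred at (394,266) in the wrist crop.

```bash
python3 - <<'E'
from h import *
ci=np.load("w3.npy",allow_pickle=True).item();S=eyes.camera_info("scene")
w=((394.5)/2-.5+80,266.5/2-.5+100); s=(245+449.5/6-.5,180+191.5/6-.5)
print(w,tri(ray(ci,w),ray(S,s)),atz(ci,w,.098), rail(0,40,98))
h=((297.5)/2-.5+80,221.5/2-.5+100);print("hole80",atz(ci,h,.047),rail(0,80,47))
go(np.r_[rail(0,40,98)[:2],.105])
E
```

```text
(276.75, 232.75) (array([0.53845685, 0.12385166, 0.09832996]), [np.float64(0.0002962842761041059), np.float64(0.00029628427610415875)]) [0.5385636  0.12365374 0.098     ] [0.53670251 0.12373491 0.098     ]
hole80 [0.5320924  0.16407304 0.047     ] [0.53210503 0.16346982 0.047     ]
shift mm [-0.3 -0.5 37.1] turn [ 0.01  0.21 -0.17]
```

Call:
servo_tool:
  series: "0 -0.0005 0.010 0 0 0 1; 0 -0.0005 0.025 0 0 0 1; 0 -0.0005 0.041 0 0 0 1; 0 -0.0005 0.041 0 0 0 1; 0 -0.0005 0.041 0 0 0 1"

```text
clock: 9.65
position: [0.5378, 0.1239, 0.1018]
ee_rot: [0.0, 0.998, 0.056, -0.001]
contact_force: [0.8, -0.7, 0.1]
width: 0.0
gripper_force: 0.0
```

Call:
servo_tool:
  series: "0 0 0.002 0 0 0 1; 0 0 0.004 0 0 0 1; 0 0 0.006 0 0 0 1; 0 0 0.007 0 0 0 1; 0 0 0.007 0 0 0 1"

```text
clock: 10.15
position: [0.5387, 0.124, 0.096]
ee_rot: [0.0, 0.998, 0.056, 0.0]
contact_force: [-0.6, 0.5, 1.5]
width: 0.0001
gripper_force: 0.3
```

Call:
servo_tool:
  series: "0 0 0.001 0 0 0 1; 0 0 0.002 0 0 0 1; 0 0 0.003 0 0 0 1; 0 0 0.003 0 0 0 1"

```text
clock: 10.55
position: [0.5387, 0.124, 0.0931]
ee_rot: [0.0, 0.998, 0.056, 0.0]
contact_force: [-0.3, -0.4, 2.5]
width: 0.0001
gripper_force: 1.2
```

Call:
servo_tool:
  series: "0 0 0.0005 0 0 0 1; 0 0 0.001 0 0 0 1; 0 0 0.001 0 0 0 1"

```text
clock: 10.85
position: [0.5387, 0.124, 0.093]
ee_rot: [0.0, 0.998, 0.056, 0.0]
contact_force: [-1.5, -0.3, 8.6]
width: -0.0
gripper_force: 4.2
```

Call:
servo_tool:
  series: "0 0 0.0008 0 0 0 1; 0 0 0.0008 0 0 0 1; 0 0 0.0008 0 0 0 1; 0 0 0.0008 0 0 0 1"

```text
clock: 11.25
position: [0.5388, 0.124, 0.0929]
ee_rot: [0.0, 0.998, 0.056, 0.001]
contact_force: [-2.7, -0.0, 13.4]
width: -0.0
gripper_force: 6.3
```

```bash
python3 - <<'E'
from h import *
sc=cv2.resize(eyes.get_image("scene")[150:290,215:415,::-1],None,fx=4,fy=4,interpolation=cv2.INTER_CUBIC)
cv2.imwrite("pics/s4.png",sc);print(manip.get_state()['contact_force'])
E
```

```text
[-3.2474983  -0.19273856 13.18650981]
```

View pics/s4.png

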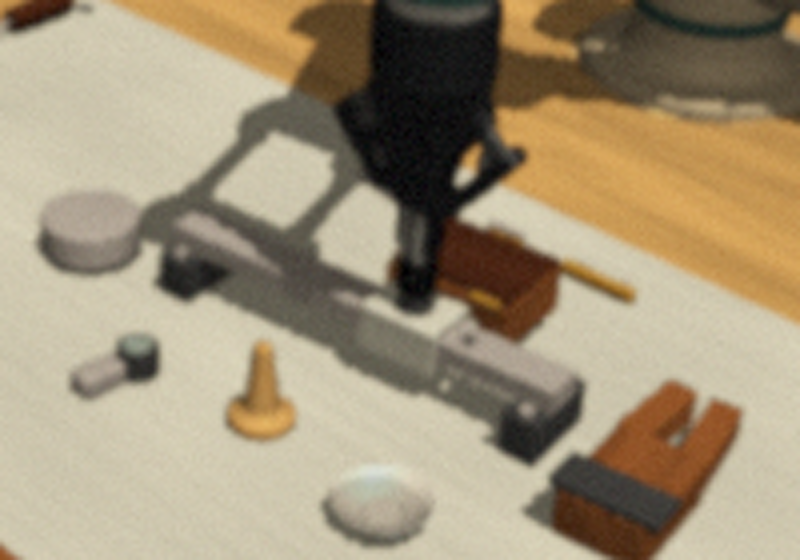

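The fingers hold the knob down at (415,285) with the lid shut. The carriage is one hole nearer the bench pin, and the other things look undisturbed.

```bash
python3 -c "
from rig import manip
print(manip.sign_off())"
```

```text
the job is handed in; nothing more can be done
None
```

Job handed in after about 11 s: the lid is shut and stayed shut, the carriage is one hole nearer the bench pin, and shut fingers press the knob's top down with about 13 N, where it stopped firmly at the fully-home height.

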